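Tip the carton into the tape frame and press it down

TASK

Without gripping or lifting it, push the standing cardboard carton near its top so that it tips over, falls by itself and comes to lie flat inside the masking-tape frame on the grey board. Then press down firmly with the fingertips on the upper side of the fallen carton for about a second, to bed it on the board, and let go. Leave the glue stick, the tube, the roll of tape and the pencil case where they are.

Things in the scene. Friction and masses are not known exactly. Their poses are not given: they have to be found in the camera images.
- carton: Brown cardboard carton, paper strip over its top, 45 (its x) x 90 (y) x 150 mm tall (z), 0.10 to 0.21 kg, the tallest thing near the board; stands loose on the grey board at the -x end of the tape frame. Origin: centre of its underside. Its +x face looks along the frame, the way it must fall; push the -x face near its top. It falls by itself once tilted past 17 degrees.
- foot_left (a point): left foot corner of the carton's +x face (the face it comes to lie on), at (22.5, 45, 0) mm in the carton's axes
- foot_right (a point): right foot corner of the carton's +x face (the face it comes to lie on), at (22.5, -45, 0) mm in the carton's axes
- top_left (a point): left top corner of the carton's +x face (the face it comes to lie on), at (22.5, 45, 150) mm in the carton's axes
- top_right (a point): right top corner of the carton's +x face (the face it comes to lie on), at (22.5, -45, 150) mm in the carton's axes
- frame (a point): Centre of the frame of pale masking tape, on the top face of the grey board, 5 mm above the table. Frame 200 (its x) x 130 mm (y) over the tape's outer edges; tape 12 mm wide. x points from the standing carton along the frame (the way to fall), z up. Carton centred within 8 mm in y, square within 5 deg, its foot over the -x end tape. Board 340 x 200 x 5 mm, same centre, fixed.
- glue_stick: Bystander: standing yellow glue stick with white cap, 29 mm diameter, 92 mm tall, on the table beside the board on its +y side; origin at the centre of its underside, z up
- paper_tube: Bystander: standing open cardboard tube, 44 mm diameter, 100 mm tall, on the table beside the board on its +y side; origin at the centre of its underside, z up
- tape_roll: Bystander: roll of clear tape lying flat, 96 mm diameter, 45 mm tall, on the table on the board's -y side; origin at the centre of its underside, z up
- pencil_case: Bystander: green pencil case, 160 (its x) x 65 (its y) x 50 mm tall, on the table on the board's -y side; origin at the centre of its underside, z up

How it is judged:
On the way, in this order (a step that is already met when the one before it is completed fails the run):
1. the carton has fallen and lies flat, no part of it beyond the outer edge of the tape frame (x of foot_left in the frame of frame between -0.1 and 0.1 m and y of foot_left in the frame of frame between -0.065 and 0.065 m and x of foot_right in the frame of frame between -0.1 and 0.1 m and y of foot_right in the frame of frame between -0.065 and 0.065 m and x of top_left in the frame of frame between -0.1 and 0.1 m and y of top_left in the frame of frame between -0.065 and 0.065 m and x of top_right in the frame of frame between -0.1 and 0.1 m and y of top_right in the frame of frame between -0.065 and 0.065 m and height (world z) of each of foot_left, foot_right, top_left, top_right below 0.013 m and linear speed of carton below 0.03 m/s), for 0.2 s.
2. the fingers press the lying carton down with more than 3 N for half a second (x of foot_left in the frame of frame between -0.1 and 0.1 m and y of foot_left in the frame of frame between -0.065 and 0.065 m and x of foot_right in the frame of frame between -0.1 and 0.1 m and y of foot_right in the frame of frame between -0.065 and 0.065 m and x of top_left in the frame of frame between -0.1 and 0.1 m and y of top_left in the frame of frame between -0.065 and 0.065 m and x of top_right in the frame of frame between -0.1 and 0.1 m and y of top_right in the frame of frame between -0.065 and 0.065 m and height (world z) of each of foot_left, foot_right, top_left, top_right below 0.013 m and contact force between the fingers and carton above 3 N), for 0.5 s.
At the end, for the whole second after the job is handed in: The carton lies at rest on its broad side on the board: the four corners of its lower face are within 8 mm of the board's surface and none is beyond the outer edge of the tape frame (x of foot_left in the frame of frame between -0.1 and 0.1 m and y of foot_left in the frame of frame between -0.065 and 0.065 m and x of foot_right in the frame of frame between -0.1 and 0.1 m and y of foot_right in the frame of frame between -0.065 and 0.065 m and x of top_left in the frame of frame between -0.1 and 0.1 m and y of top_left in the frame of frame between -0.065 and 0.065 m and x of top_right in the frame of frame between -0.1 and 0.1 m and y of top_right in the frame of frame between -0.065 and 0.065 m and height (world z) of each of foot_left, foot_right, top_left, top_right below 0.013 m and linear speed of carton below 0.02 m/s); the robot touches nothing.
It fails at once if the carton is lifted clear of the board (height (world z) of each of foot_left, foot_right, top_left, top_right above 0.025 m).
It fails at once if the carton's foot is dragged more than 50 mm from where it stood (distance of each of foot_left, foot_right from where it was at the start of the episode above 0.05 m).
It fails at once if the carton is lowered in or by the fingers instead of falling freely (fingers on it while it leans between 52 and 74 degrees) (angle between carton's own z axis and vertical between 0.9 and 1.3 rad and contact force between the fingers and carton above 0.5 N).
It fails at once if the carton comes down more than 10 mm outside the tape frame (angle between carton's own z axis and vertical above 1.47 rad and (x of any of foot_left, foot_right, top_left, top_right in the frame of frame above 0.11 m or x of any of foot_left, foot_right, top_left, top_right in the frame of frame below -0.11 m or y of any of foot_left, foot_right, top_left, top_right in the frame of frame above 0.075 m or y of any of foot_left, foot_right, top_left, top_right in the frame of frame below -0.075 m)).
It fails at once if the glue stick, the tube, the roll of tape or the pencil case is moved more than 20 mm or tipped (distance of any of glue_stick, paper_tube, tape_roll, pencil_case from where it was at the start of the episode above 0.02 m or angle between any of glue_stick, paper_tube, tape_roll, pencil_case's own z axis and vertical above 0.3 rad).
It also fails if it takes over 42 s, if anything falls off the work surface, if the arm or the gripper's body presses on something with over 40 N, if the wrist force passes 120 N, or if a joint passes its speed limit or range.

ROBOT

A 6-joint arm with a two-finger parallel gripper is mounted at the origin on the work surface. World frame = base frame: x ahead of the robot, y to its left, z up, the work surface at z = 0. Lengths are in m, angles in rad, forces in N, time in s.
With the tool pointing down it reaches from about 0.275 to 0.825 m from the base axis. Payload 4.9 kg.
Tool frame: the origin (TCP) lies midway between the tips of the shut fingers; the grasp point (between the pads) lies 19 mm behind it (bot.grip_depth is the distance from the TCP to the grasp point, in m); z points along the fingers, y is the line along which they close (so a half turn about z gives the same grasp; the last joint's range is limited). The gripper opens to 85 mm and grips with 20 to 120 N. Pads are 22 mm wide; open, the fingers measure 114 mm over their backs; the gripper's body (76 mm by 85 mm) begins 54 mm behind the grasp point. The pads swing forward as they close: fully open they stand 13 mm farther back than shut.
Start: joints at [1.13, 0.326, -0.193, 1.052, 0, 1.437], TCP at [0.166, 0.524, 0.195] pointing down, gripper open.
Joint ranges: [-2.65, 2.65], [-0.97, 1.79], [-1.3, 1.35], [-1.93, 2.1], [-1.47, 1.37], [-3.14, 3.14]. Speed limits (rad/s): [2.57, 2.57, 3.14, 3.14, 3.14, 3.14].

INTERFACE

Orientations are given as a unit quaternion [w, x, y, z].
In Python, from cell import bot gives the robot as it stands. Calls block until the motion is done:
- bot.move_pose(position, orientation): joint-space move of the TCP to a pose.
- bot.move_linear(position, speed=0.15, rotation=None, until_force=None): straight line of the TCP; rotation=None keeps the orientation; speed is the mean speed in m/s. With until_force (N) it stops when the force on the tool has changed by that much, and returns True; else False.
- bot.goto_joints(angles): joint-space move.
- bot.set_gripper(opening, grasp_force=None): opening from 0.0 (shut) to 1.0 (fully open); grasp_force is the grip in N (None keeps the last); returns when the fingers have stopped.
- bot.wait(seconds).
- bot.solve_ik(position, orientation): joint angles nearest the present ones, or None.
- bot.camera(name): name is "scene" or "top" or "wrist"; returns the picture (420x560x3 uint8, red, green, blue); there is no depth.
- bot.calibration(name): a dict with "mtx" (3x3 intrinsics, pixels), "k1" (the pictures are not rectified: a ray, as slopes to the right and down, at radius r is drawn at 1 + k1 r^2 times it, then the intrinsics apply), "extrinsics" (4x4, takes a point from world to camera coordinates); the wrist camera has in their place "hand_eye" (4x4, takes a point from camera to tool coordinates, whose origin is the TCP and whose axes are the flange's). Camera axes: x right, y down, z forward; pixel columns grow to the right and rows downward; lengths in m; the calibration is good to about 2 mm. A picture is of the moment at which its call begins: read the wrist's pose just before it. calibration takes no time and is no camera call.
A pose or a line that the arm cannot do raises bot.PlanningError and nothing moves.
- bot.close_job(): hands the job in; it is judged then, once.
Trained networks look in the newest picture that a camera, given by its name, has taken for a name from the list of things; names that differ only in an ending like _2 or _b are one class to them, and where a whole thing is asked for, a point or a joint stands for the part that bears it (a point fixed in the world has none). Each returns a list of dicts, best first, with "confidence" (0 to 1); they miss things now and then, are a little off and sometimes report something else, mostly with a low value. They report only what shows in the picture. A call takes as long as a camera call.
- bot.search_frame(camera, thing): "bbox" ([left, top, width, height] in pixels, round what is visible of it).
Readings, each from a call of its own:
- bot.read_clock(): time.
- bot.read_joint_positions(): joint angles.
- bot.read_joint_vel(): joint speeds.
- bot.read_joint_efforts(): joint torques, N m.
- bot.read_position(): TCP position.
- bot.read_tool_rot(): TCP orientation.
- bot.read_ft_force(): force on the tool from outside, world axes, zero at the start.
- bot.read_moment(): the same for the moment, N m.
- bot.read_gripper_width(): opening from 0.0 (shut) to 1.0 (fully open).
- bot.read_finger_force(): force on a finger pad.
Only numpy, scipy, OpenCV 4.12 (cv2) and the standard library are available. Lean on these libraries where they do the work, as an engineer would, in place of code of your own. Each camera call takes 0.05 s, during which the arm holds its last target. There are 200 camera calls.

## Working session

There is one attempt and no reset: what is moved stays moved. The work goes in short steps, each a Python script; the robot and the scene stay as the last script left them, time stands still between calls to the robot, and variables do not carry over. Pictures are saved under pics/ and viewed, at most 10 in all, crops included, and the job is handed in when it is done.

```bash
mkdir -p pics; ls; python3 - <<'E'
from cell import bot
import cv2
for c in ("scene","top"):
    im=bot.camera(c); cv2.imwrite(f"pics/{c}0.png",im[:,:,::-1])
    k=bot.calibration(c); print(c,k)
    for t in ("carton","frame","glue_stick","paper_tube","tape_roll","pencil_case"):
        print(t,[(d['bbox'],round(d['confidence'],2)) for d in bot.search_frame(c,t)[:2]])
print(bot.read_tool_rot(),bot.read_clock())
E
```

```text
pics
scene {'mtx': array([[450.54282866,   0.        , 270.90197933],
       [  0.        , 450.54282866, 200.44296359],
       [  0.        ,   0.        ,   1.        ]]), 'k1': -0.06490494899909317, 'extrinsics': array([[ 0.86797036,  0.49654731,  0.00825932, -0.49444557],
       [ 0.34299802, -0.58737144, -0.73303967, -0.07760318],
       [-0.35913759,  0.63908963, -0.68013575,  1.19077982],
       [ 0.        ,  0.        ,  0.        ,  1.        ]])}
carton [([216.7, 171.9, 27.6, 78.8], 0.63)]
frame [([190.3, 199.4, 159.0, 84.7], 0.69)]
glue_stick [([264.7, 157.8, 14.1, 39.2], 0.7)]
paper_tube [([302.8, 163.4, 19.0, 43.2], 0.66)]
tape_roll [([191.1, 263.0, 47.4, 51.3], 0.73)]
pencil_case [([252.8, 269.6, 87.1, 46.3], 0.95), ([190.3, 263.7, 48.8, 50.2], 0.3)]
top {'mtx': array([[445.2596228 ,   0.        , 277.32782151],
       [  0.        , 445.2596228 , 206.01948149],
       [  0.        ,   0.        ,   1.        ]]), 'k1': -0.06087222679685763, 'extrinsics': array([[-1.12224209e-03, -9.99936131e-01,  1.12460667e-02,
         3.86099519e-02],
       [-9.92181575e-01, -2.90086664e-04, -1.24802396e-01,
         5.62018360e-01],
       [ 1.24797687e-01, -1.12981986e-02, -9.92117880e-01,
         8.32095019e-01],
       [ 0.00000000e+00,  0.00000000e+00,  0.00000000e+00,
         1.00000000e+00]])}
carton [([268.9, 232.2, 55.4, 40.6], 0.77)]
frame [([201.3, 119.8, 155.2, 189.3], 0.61)]
glue_stick [([193.1, 245.1, 22.3, 14.1], 0.84)]
paper_tube [([177.9, 187.6, 30.5, 26.3], 0.65)]
tape_roll [([345.7, 199.1, 51.9, 51.1], 0.8)]
pencil_case [([309.8, 114.6, 49.8, 77.2], 0.87)]
[2.21146376e-05 1.52800788e-01 9.88257009e-01 4.41447168e-05] 0.7
```

```bash
python3 -c "
import cv2,numpy as np
a=[cv2.imread(f'pics/{c}0.png') for c in('scene','top')]
cv2.imwrite('pics/both.png',cv2.resize(a[1],(800,600)))"
```

```text
(no output)
```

View pics/both.png

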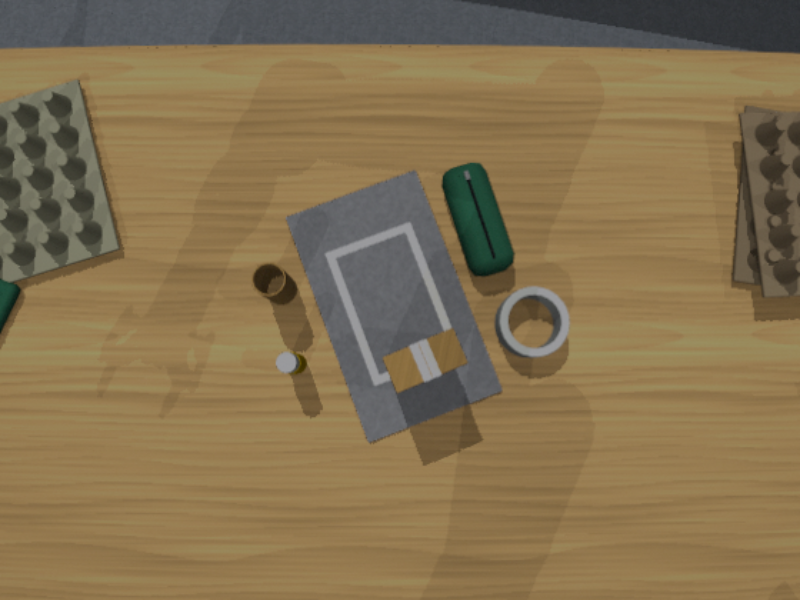

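View pics/scene0.png

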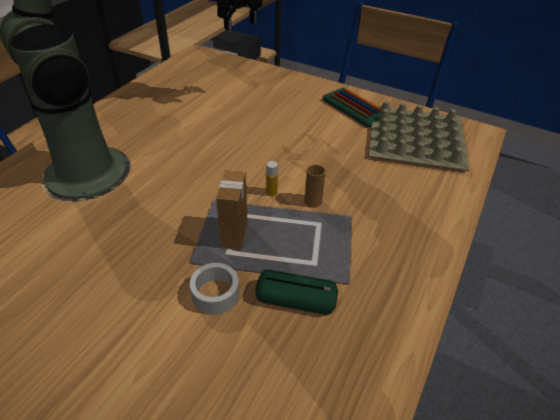

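The top view, scaled by 1.43, shows:
- **Board:** corners at about (288,217), (416,171), (500,391) and (370,441).
- **Carton:** top face at (384,361), (455,330), (467,358) and (399,391), at the near end of the frame, with nothing behind it.
- **Bystanders:** they stand clear on both sides.

Next I'll measure the board and the carton's top face by segmentation.

```bash
cat > h.py <<'E'
import numpy as np, cv2
from cell import bot
from scipy.optimize import least_squares
def ray2plane(uv,K,k1,E,z):
    uv=np.atleast_2d(np.float64(uv))
    n=cv2.undistortPoints(uv[:,None],K,np.array([k1,0,0,0.]),None,None).reshape(-1,2)
    R,t=E[:3,:3],E[:3,3]; c=-R.T@t; d=np.c_[n,np.ones(len(n))]@R
    return c+d*((z-c[2])/d[:,2])[:,None]
def topw(uv,z):
    k=bot.calibration("top"); return ray2plane(uv,k["mtx"],k["k1"],k["extrinsics"],z)
def proj(P,name):
    k=bot.calibration(name); E=k["extrinsics"]
    return cv2.projectPoints(np.float64(P),cv2.Rodrigues(E[:3,:3])[0],E[:3,3],k["mtx"],np.array([k["k1"],0,0,0.]))[0].reshape(-1,2)
E
python3 - <<'E'
from h import *
im=cv2.imread("pics/top0.png"); hsv=cv2.cvtColor(im,cv2.COLOR_BGR2HSV)
q=lambda a:np.float32(a)/(800/560)
# board and tape-outer corners refined
bc=q([(370,441),(500,391),(416,171),(288,217)])
g=cv2.cvtColor(im,cv2.COLOR_BGR2GRAY)
crit=(3,50,.01)
b=cv2.cornerSubPix(g,bc[:,None].copy(),(4,4),(-1,-1),crit)[:,0]
W=topw(b,.005); print(b,W.round(4)); C=W.mean(0)
x=(W[2]+W[3]-W[0]-W[1]); x/=np.linalg.norm(x); yaw=np.arctan2(x[1],x[0]); print("frame",C,yaw,np.degrees(yaw),np.linalg.norm(W-np.roll(W,1,0),axis=1))
# tape mask
m=((hsv[...,1]<40)&(hsv[...,2]>125)).astype(np.uint8); 
roi=np.zeros_like(m); cv2.fillConvexPoly(roi,b.astype(int),1)
m&=roi
# carton top: brown (saturated) in board or strip
cm=((hsv[...,1]>90)).astype(np.uint8); roi2=cv2.erode(roi,np.ones((5,5)));cm&=roi2
n,l,s,_=cv2.connectedComponentsWithStats(cm)
print(s[1:])
v=im.copy(); v[m>0]=(0,0,255); v[cm>0]=(255,0,0)
cv2.imwrite("pics/m.png",cv2.resize(v[110:320,190:370],(720,600*720*0//1+0 or 600)) if 0 else cv2.resize(v[120:315,190:370],None,fx=3,fy=3))
E
```

```text
[[259.05887 310.53857]
 [350.7003  275.3619 ]
 [290.86264 118.63989]
 [200.69681 150.3326 ]] [[ 0.359   0.0741  0.005 ]
 [ 0.427  -0.1076  0.005 ]
 [ 0.7483  0.0098  0.005 ]
 [ 0.6808  0.1949  0.005 ]]
frame [0.55377282 0.04282494 0.005     ] 0.3546815709448722 20.32175708621106 [0.3437183  0.19401736 0.34203407 0.19709474]
[[299 230  28  32 524]
 [268 243  28  32 544]]
```

View pics/m.png

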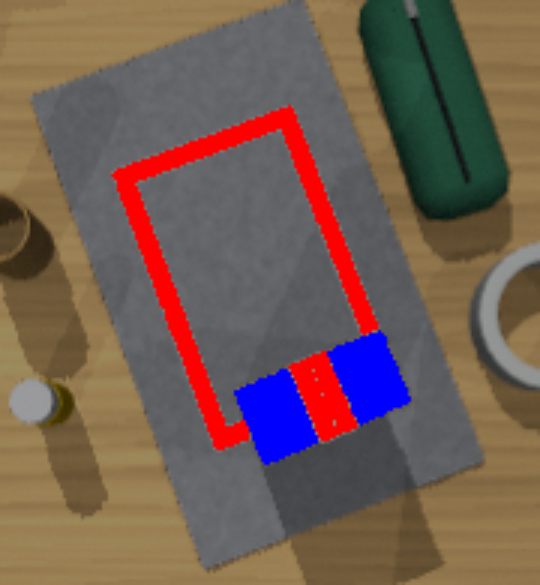

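The masks are clean: tape frame in red, carton top in blue plus the strip. Next I'll fit poses to the masks.

```bash
python3 - <<'E'
from h import *
im=cv2.imread("pics/top0.png"); hsv=cv2.cvtColor(im,cv2.COLOR_BGR2HSV)
b=np.array([[259.06,310.54],[350.7,275.36],[290.86,118.64],[200.7,150.33]])
roi=np.zeros(im.shape[:2],np.uint8); cv2.fillConvexPoly(roi,b.astype(int),1)
k=bot.calibration("top");E=k["extrinsics"];print("cam",-E[:3,:3].T@E[:3,3])
cm=((hsv[...,1]>90)).astype(np.uint8)&cv2.erode(roi,np.ones((5,5)))
pc=np.argwhere(cm)[:,::-1]; 
P=topw(cv2.convexHull(pc.astype(np.int32))[:,0],.155)[:,:2]
r=cv2.minAreaRect((P*1000).astype(np.float32)); print("carton top",r, cv2.boxPoints(r))
m=((hsv[...,1]<40)&(hsv[...,2]>125)).astype(np.uint8)&roi
hull=np.zeros_like(m);cv2.fillConvexPoly(hull,cv2.convexHull(pc.astype(np.int32)),1)
m&=1-cv2.dilate(hull,np.ones((3,3)))
n,l,s,_=cv2.connectedComponentsWithStats(m,connectivity=8); m=(l==1+np.argmax(s[1:,4])) 
T=topw(np.argwhere(m)[:,::-1],.005)[:,:2]
r2=cv2.minAreaRect((T*1000).astype(np.float32)); print("tape",r2)
# soft fit of frame: pixel centres must sit in the band
def f(p):
    c,s=np.cos(p[2]),np.sin(p[2]); d=T-p[:2]; x=d@[c,s]; y=d@[-s,c]
    qx=np.abs(x)-.094; qy=np.abs(y)-.059
    return np.where((qx>qy-.0),qx,qy) if 0 else np.where(np.abs(qx)<np.abs(qy),qx,qy)*1000
s=least_squares(f,[.5538,.0428,.355],loss="soft_l1",x_scale=[.01,.01,.05],diff_step=1e-4); F=s.x; print("frame",F,np.abs(s.fun).mean())
c,sn=np.cos(F[2]),np.sin(F[2]); R=np.array([[c,sn],[-sn,c]])
print("carton corners in frame",((cv2.boxPoints(r)/1000-F[:2])@R.T).round(4))
E
```

```text
cam [0.45382406 0.04817169 0.89524337]
carton top ((470.69384765625, 6.957561492919922), (44.76823425292969, 89.77172088623047), 22.88688850402832) [[432.61523   39.60428 ]
 [467.52863  -43.100113]
 [508.77246  -25.689156]
 [473.85907   57.015236]]
tape ((554.937744140625, 44.23820495605469), (201.0308837890625, 131.0185546875), 20.78057289123535)
frame [0.55496793 0.04413339 0.36398987] 3.082784554489834
carton corners in frame [[-0.1159  0.0393]
 [-0.1128 -0.0504]
 [-0.068  -0.0488]
 [-0.0712  0.0409]]
```

Measured poses:
- **Frame:** (0.555, 0.044), yaw 20.8°.
- **Carton:** (0.471, 0.007), yaw 22.9°.
- **Expected landing:** the foot edge is at x = -0.070 in the frame, so the top should land near +0.080, with at least 15 mm of margin on all sides.

I'll go behind the carton with the fingers shut and push straight along its x axis.

```bash
cat >> h.py <<'E'
from scipy.spatial.transform import Rotation as Ro
C=np.array([.4707,.0070]); A=np.radians(22.7); D=np.array([np.cos(A),np.sin(A)]); L=np.array([-D[1],D[0]])
def quat(flip):
    s=-1 if flip else 1
    M=np.column_stack([[s*D[0],s*D[1],0],[-s*L[0],-s*L[1],0],[0,0,-1]])
    return Ro.from_matrix(M).as_quat()[[3,0,1,2]]
def at(d,z,l=0): return [*(C+d*D+l*L),z]
E
python3 - <<'E'
from h import *
bot.set_gripper(0.0)
p=bot.read_position(); bot.move_linear([p[0],p[1],.27],.3)
for f in (0,1):
    s=[bot.solve_ik(at(d,z),quat(f)) for d,z in((-.07,.27),(-.07,.135),(.03,.135),(.12,.05))]; print(f,[None if x is None else np.round(x,2) for x in s])
    if all(x is not None for x in s): F=f; break
open("flip","w").write(str(F))
bot.move_pose(at(-.075,.27),quat(F))
bot.move_linear(at(-.075,.138),.2)
print(bot.read_position(),at(-.075,.138),bot.read_clock())
im=bot.camera("top"); cv2.imwrite("pics/pre.png",cv2.resize(im[100:310,180:400,::-1],None,fx=2.7,fy=2.7))
E
```

```text
0 [array([-0.23,  0.01, -0.38,  1.18,  0.  ,  2.51]), array([-0.23,  0.12, -0.63,  0.82,  0.  ,  2.51]), array([-0.11,  0.28, -0.42,  0.87,  0.  ,  2.63]), array([-0.03,  0.52, -0.29,  0.76,  0.  ,  2.71])]
[ 0.40221963 -0.02184121  0.13873087] [np.float64(0.40150964329078154), np.float64(-0.021942953174323897), 0.138] 4.8083
```

View pics/pre.png

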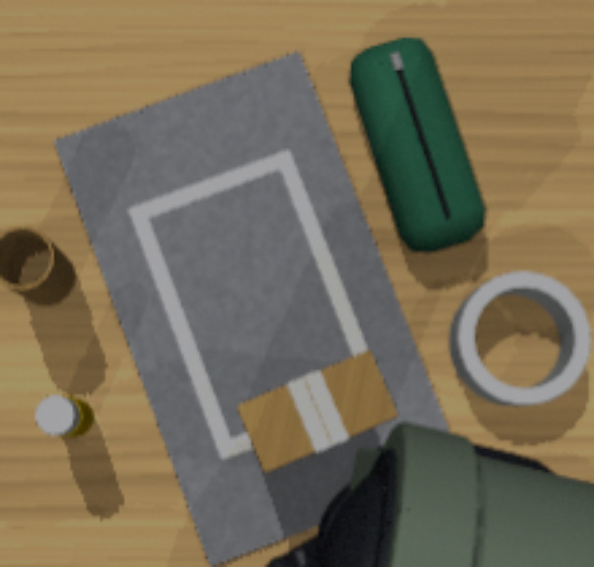

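The carton is untouched and the arm is behind it, aligned with its centre. Now the push.

```bash
python3 - <<'E'
from h import *
bot.move_linear(at(-.037,.138),.1)
bot.move_linear(at(.0155,.138),.09)
bot.wait(.15)
bot.move_linear(at(-.05,.16),.25)
bot.wait(.4)
bot.move_linear(at(-.09,.24),.3)
print(bot.read_clock())
im=bot.camera("top"); cv2.imwrite("pics/top1.png",im[:,:,::-1]); cv2.imwrite("pics/post.png",cv2.resize(im[100:310,180:400,::-1],None,fx=2.7,fy=2.7))
E
```

```text
7.55
```

View pics/post.png

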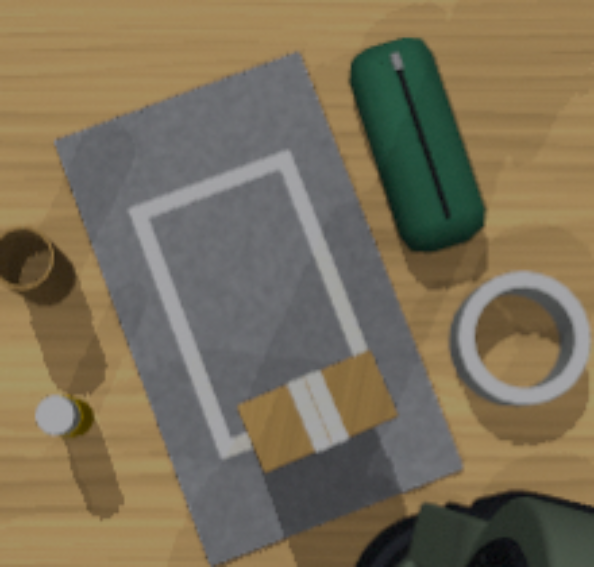

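The carton stands exactly where it was at pixel (317,412), so it rocked back because the push was too short. I'll push again about 15 mm further.

```bash
python3 - <<'E'
from h import *
bot.move_linear(at(-.06,.16),.25)
bot.move_linear(at(-.04,.138),.15)
bot.move_linear(at(.030,.138),.12)
im0=bot.camera("scene")
bot.move_linear(at(-.03,.17),.25)
bot.wait(.5)
bot.move_linear(at(-.09,.24),.3)
print(bot.read_clock())
im=bot.camera("top"); cv2.imwrite("pics/top2.png",im[:,:,::-1])
a=cv2.resize(im[100:310,180:400,::-1],(400,382)); b=cv2.resize(im0[140:330,160:360,::-1],(400,382))
cv2.imwrite("pics/post2.png",np.hstack([a,b]))
E
```

```text
10.6083
```

View pics/post2.png

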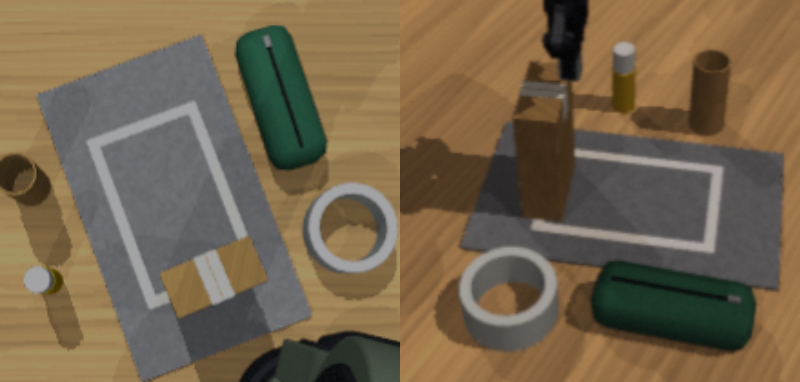

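The right half shows the fingertips at crop (570,75), at the far top edge of the carton, which is still upright and unmoved. I'll check this against projections and the actual arm state.

```bash
python3 - <<'E'
from h import *
print("grip",bot.read_gripper_width(),bot.read_position(),at(-.09,.24),bot.read_clock())
P=[at(sx*.0225,z,sy*.045) for z in(.005,.155) for sx,sy in((1,1),(1,-1),(-1,-1),(-1,1))]
crop=lambda u:((u-[160,140])*[2,382/190]).round()
print("carton in crop\n",crop(proj(P,"scene")))
print("tcp end",crop(proj([at(.03,.138)],"scene")),"tip at d=-.03,.17",crop(proj([at(-.03,.17)],"scene")))
print("carton bbox crop",crop(np.array([[216.7,171.9],[244.3,250.7]])))
print(bot.search_frame("scene","carton")[:1])
E
```

```text
grip 0.00537301021952463 [ 0.38793374 -0.02776674  0.23991768] [np.float64(0.38767157194893787), np.float64(-0.02773154380918868), 0.24] 10.6583
carton in crop
 [[175. 163.]
 [162. 221.]
 [122. 217.]
 [137. 159.]
 [171.  62.]
 [156. 120.]
 [112. 116.]
 [130.  59.]]
tcp end [[172. 103.]] tip at d=-.03,.17 [[113.  74.]]
carton bbox crop [[113.  64.]
 [169. 223.]]
[{'bbox': [217.1, 173.6, 29.4, 78.2], 'confidence': 0.9}]
```

```bash
python3 - <<'E'
from h import *
bot.move_linear(at(-.06,.16),.25)
bot.move_linear(at(-.045,.138),.15)
ims=[]
for d in (-.045,-.02,0.005):
    bot.move_linear(at(d,.138),.1)
    im=bot.camera("scene"); print(d,np.dot(np.array(bot.read_position())[:2]-C,D),bot.read_position()[2],np.round(bot.read_ft_force(),2),proj([bot.read_position()],"scene"))
    ims.append(cv2.resize(im[130:260,190:277,::-1],(260,390),interpolation=cv2.INTER_CUBIC))
cv2.imwrite("pics/seq.png",np.hstack(ims)); print(bot.read_clock())
E
```

```text
-0.045 -0.04493680604333391 0.13869068610833815 [ 0.37 -0.12  0.61] [[210.34555176 188.03204516]]
-0.02 -0.020477911276076895 0.1377685444101559 [ 0.46  1.02 -0.06] [[221.96851814 189.23716946]]
0.005 0.00424728817357301 0.137773244795245 [-0.21 -0.43 -0.34] [[233.69378936 190.27803445]]
12.725
```

View pics/seq.png

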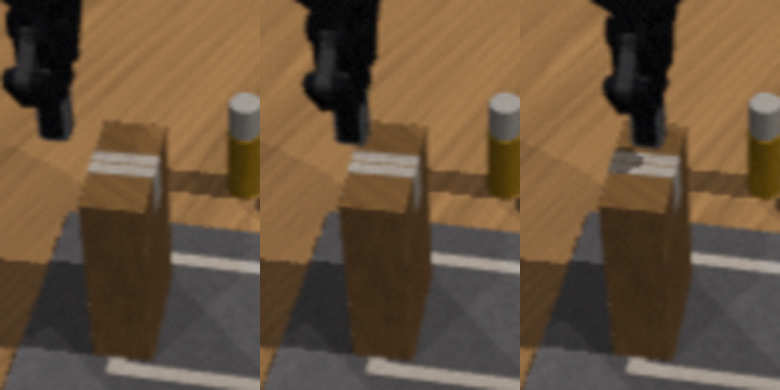

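In the third panel the fingertips hover over the carton and cast a shadow on its strip. The real tips therefore sit 20–25 mm above the reported TCP, and the carton was never touched. I'll retreat and push again 30 mm lower.

```bash
python3 - <<'E'
from h import *
print(bot.grip_depth)
bot.move_linear(at(0.0,.165),.2)
bot.move_linear(at(-.075,.165),.3)
bot.move_linear(at(-.075,.108),.2)
bot.move_linear(at(-.04,.108),.15)
bot.move_linear(at(.020,.108),.1)
print(np.dot(np.array(bot.read_position())[:2]-C,D),bot.read_position()[2])
im0=bot.camera("scene")
bot.move_linear(at(-.03,.14),.25)
bot.wait(.5)
bot.move_linear(at(-.09,.24),.3)
print(bot.read_clock())
im=bot.camera("top"); cv2.imwrite("pics/top3.png",im[:,:,::-1])
a=cv2.resize(im[100:310,180:400,::-1],(400,382)); b=cv2.resize(im0[140:330,160:360,::-1],(400,382))
cv2.imwrite("pics/post3.png",np.hstack([a,b]))
E
```

```text
0.0187
0.019212024819804167 0.1077990580434679
16.45
```

View pics/post3.png

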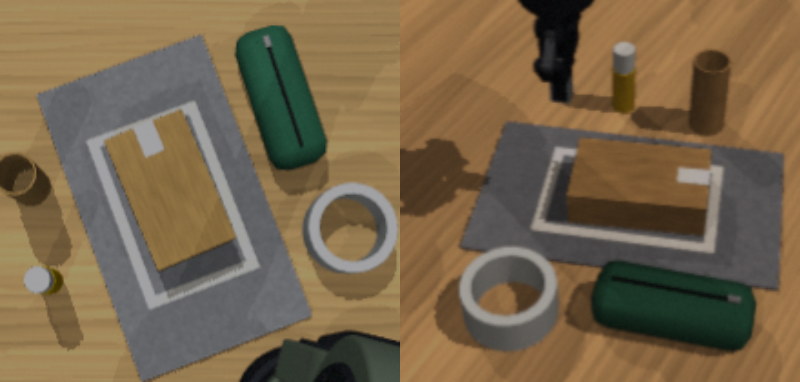

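The carton fell and lies flat inside the tape, with its strip end near the far tape at crop (150,125). I'll compute its margins, then press at its centre.

```bash
python3 - <<'E'
from h import *
im=cv2.imread("pics/top3.png"); hsv=cv2.cvtColor(im,cv2.COLOR_BGR2HSV)
b=np.array([[259.06,310.54],[350.7,275.36],[290.86,118.64],[200.7,150.33]])
roi=np.zeros(im.shape[:2],np.uint8); cv2.fillConvexPoly(roi,b.astype(int),1)
cm=((hsv[...,1]>90)).astype(np.uint8)&cv2.erode(roi,np.ones((7,7)))
P=topw(cv2.convexHull(np.argwhere(cm)[:,::-1].astype(np.int32))[:,0],.05)[:,:2]
r=cv2.minAreaRect((P*1000).astype(np.float32)); F=[.55497,.04413,.364]
c,s=np.cos(F[2]),np.sin(F[2]); print(r,((cv2.boxPoints(r)/1000-F[:2])@np.array([[c,s],[-s,c]]).T).round(4))
p=np.array(r[0])/1000; q=quat(0)
bot.move_linear(at(-.05,.20),.3)
bot.move_linear([*p,.12],.25)
hit=bot.move_linear([*p,-.005],.05,until_force=5)
f0=np.array(bot.read_ft_force()); z=bot.read_position()
print(hit,z,f0)
E
```

```text
((564.7503051757812, 46.96539306640625), (150.21389770507812, 89.15423583984375), 22.726150512695312) [[-0.0664  0.0413]
 [-0.0635 -0.0478]
 [ 0.0867 -0.0429]
 [ 0.0838  0.0462]]
True [0.5645675  0.04697666 0.01365437] [-1.63860361 -0.22133999  5.60315863]
```

Contact is made at 5.6 N. I'll press a little harder, hold for a second and check the force.

```bash
python3 - <<'E'
from h import *
p=np.array(bot.read_position())
for i in range(6):
    f=bot.read_ft_force()[2]
    if f>9: break
    bot.move_linear(p-[0,0,.001*(i+1)],.02)
fs=[]
for _ in range(6): bot.wait(.2); fs.append(round(bot.read_ft_force()[2],1))
print(i,fs,bot.read_position()[2])
bot.move_linear([p[0],p[1],.12],.15)
im=bot.camera("scene"); bot.move_linear(at(-.08,.25),.3); bot.wait(.3)
print(bot.read_clock(),np.round(bot.read_ft_force(),1))
im=bot.camera("top"); cv2.imwrite("pics/end.png",cv2.resize(im[100:310,180:400,::-1],None,fx=2.7,fy=2.7))
E
```

```text
1 [np.float64(9.8), np.float64(10.2), np.float64(10.0), np.float64(10.2), np.float64(10.1), np.float64(10.6)] 0.013666101968021108
23.1083 [-0.6  0.6 -0.5]
```

View pics/end.png

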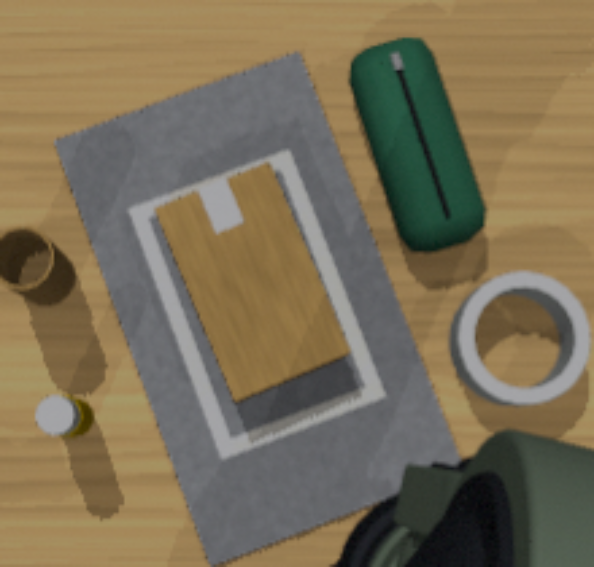

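The carton lies square inside the frame with the strip at (222,205), the bystanders are unmoved, and the 10 N press was held for over a second. Handing in.

```bash
python3 -c "
from cell import bot
print(bot.close_job())"
```

```text
the job is handed in; nothing more can be done
None
```

The carton tipped over on its own after the push, lies flat inside the tape frame, and was pressed at about 10 N for over a second; the bystanders look unmoved and the job is handed in (the judge's result was not shown).

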